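# Back off a ratchet head to line its bar up with the guide jaws

### The job

The bar on the ratchet head has been wound on too far. Lift the pawl out of the teeth and throw it right over, away from the wheel, so that it rests back on its stop; then turn the wheel backward by its bar (anticlockwise as you face the sloping plate) until the bar's long flats are parallel to the gap between the two guide jaws. Let go, leave the pawl resting back, and do not disturb the loose things lying beside the head.

Things in the scene. Friction and masses are not known exactly. Their poses are not given: they have to be found in the camera images.
- ratchet_head: Grey steel stand fixed to the bench, foot 196 x 150 mm, 125 mm high at the back; its plate slopes at 30 degrees, facing up and to the front. Origin: on the underside, below the wheel's axis where that meets the plate's face, which is at (0, 0, 0.072); x level to the back (high side), y to the left as you face the plate, z up. The plate's outward normal is (-0.5, 0, 0.866) in this frame.
- wheel (a joint): Turn of the dark ratchet wheel (106 mm over 14 saw teeth, face 20 mm off the plate) about the plate's normal, rad; grows anticlockwise facing the plate (= backward). 0: bar parallel to the jaw gap; starts -1.25 to -0.70. Stops at -1.40 (forward) and 0.45. Friction 0.12 N m holds it where left. With the pawl's nose on the teeth it goes back one tooth (0.45) at most, then locks.
- bar_top (a point): Centre of the outer end of the aluminium bar clamped on the wheel, on the wheel's axis, 66 mm off the plate. The bar is 60 mm long, 28 mm thick and stands 46 mm out from the wheel's face; grip it to turn the wheel. Axes turn with the wheel: x along the 60 mm length, y across the 28 mm thickness, z out of the plate.
- jaw_gap (a point): Middle of the 30 mm gap between the two fixed steel guide jaws (each 24 x 22 mm, 30 mm high) at the plate's lower edge, 77 mm downslope of the wheel's axis, level with the jaw tops. x runs along the gap, straight up the slope toward the wheel's axis; y to the left; z out of the plate.
- pawl (a joint): Turn of the steel pawl (65 mm long, 8 to 19 mm off the plate, 0.15 kg) about its pivot, axis along the plate's normal, rad; grows anticlockwise facing the plate. About 0 to 0.25: nose points right, on the teeth (start). Swung up and over it rests on a stop at 2.60, pointing up and left. Only gravity holds it: let go below about 1.4 it falls back on the teeth, above 1.9 to the stop.
- pawl_post (a point): Centre of the outer end of the pawl's grip, a black round post 15 mm thick standing out from the plate; this end is 64 mm off the plate, and the black sleeve reaches from there down to 30 mm off the plate. It stands 38 mm from the pivot's axis. Axes turn with the pawl: x from the pivot along the pawl to its nose, z out of the plate.
- pawl_pivot (a point): Point on the axis of the pawl's pivot, 20 mm off the plate, up and left of the wheel: 60 mm upslope and 50 mm left of the wheel's axis. Axes as for the jaw gap.
- hood_cover: Black moulded part 62 x 87 x 34 mm lying loose to the right of the head; leave it alone. Origin: centre of its underside.
- screw_dish: Shallow round metal dish 84 mm across, 18 mm high, loose to the right of the head; leave it alone. Origin: centre of its underside.
- marker: White marker pen with a black cap, 119 mm long, 18 mm thick, lying loose in front of the head; leave it alone. Origin: centre of its underside.
Things that resemble listed ones, but are neither listed nor needed, are in the scene too. Of the things shaped like the ratchet_head, the grey one is meant.

How it is judged:
By the outcome, as a careful person would: the job done as asked, in the order asked, and still so for the second after the job is handed in, with the robot touching nothing.
It also fails if it takes over 54 s, if anything falls off the work surface, if the arm or the gripper's body presses on something with over 40 N, if the wrist force passes 120 N, or if a joint passes its speed limit or range.

### The arm

A 6-joint arm with a two-finger parallel gripper is mounted at the origin on a cart in front of the work surface, level with it; the furniture and walls round the work are solid. World frame = base frame: x ahead of the robot, y to its left, z up, the work surface at z = 0. Lengths are in mm, angles in rad, forces in N, time in s.
With the tool pointing down it reaches from about 350 to 775 mm from the base axis. Payload 7.3 kg.
Tool frame: the origin (TCP) lies at the very end of the fingers, on their centre line; the grasp point (between the pads) lies 19 mm behind it; z points along the fingers, y is the line along which they close (so a half turn about z gives the same grasp; the last joint's range is limited). The gripper opens to 92 mm and grips with 3 to 60 N. Pads are 19 mm wide; open, the fingers measure 130 mm over their backs; the gripper's body (75 mm by 190 mm) begins 47 mm behind the grasp point.
Start: joints at [-1.451, 0.342, 1.524, -0, 1.275, -0.146], TCP at [137.93, -506.577, 226.741] pointing down, gripper open.
Joint ranges: [-2.53, 2.53], [-0.77, 2.02], [0.04, 2.7], [-1, 4.14], [0.28, 2.66], [-3.11, 3.11]. Speed limits (rad/s): [2.57, 2.57, 3.14, 3.14, 3.14, 3.14].

### API

Orientations are given as [roll, pitch, yaw] about the fixed x, y, z axes, in that order (R = Rz(yaw) Ry(pitch) Rx(roll)).
In Python, from plant import get_obs, vision, workorder gives the robot as it stands.
- The arm moves only by the shell command python3 -m pendant 'ROWS' [OPENING]. ROWS is a JSON object of lists of equal length, an entry for each row: "dp": the shift along the tool's x, y, z in m, a list of three; "rotation": the turn, a rotation vector about the tool's x, y, z in rad, a list of three. A call has 1 to 8 rows; each row is the pose to reach, as a shift and turn from the pose commanded when the call began, along the tool's axes at that moment; what a row does not reach only later rows make up. A row lasts 1/8 s, in which the tool goes at most 62.5 mm and 10.7 degrees, less where a joint would pass 70% of its speed; a pose out of reach is approached as far as the arm can. A call with a gripper value outside its range is refused whole. OPENING is the finger opening in m, from 0 to 0.0918, set as the call begins (- or left out, the last holds). The fingers move at their own pace and stop on an object; the grip force is fixed at half the most. Time passes only in rows, so rows that repeat a pose let the fingers close. It gives the time, the measured TCP pose, the force, the opening and the grip force at its end, in the units of the state.
- get_obs(): the state, without advancing time (a new reading comes with each control period).
- vision.capture(name): name is "side" or "top"; returns a dict with "pixels" (400x640x3 uint8, red, green, blue), "vfov" (degrees; the focal length in pixels is half the picture's height over the tangent of half this angle, whatever the lens; pixels are square), "cx", "cy" (the principal point, pixels), "dist" ([k1, k2, p1, p2, k3] as OpenCV has them; the pictures are not rectified), "pose" (4x4, takes a point from camera to world coordinates). Camera axes: x right, y up, looking along -z (the intrinsics and any distortion apply to the point x, -y, -z); pixel columns grow to the right and rows downward; lengths in mm; the calibration is good to about 2 mm. A picture is of the moment at which its call begins. There is no depth.
- workorder.close_job(): hands the job in; it is judged then, once.
The state is a dict: "time": time; "joint_positions": joint angles; "dq": joint speeds; "tau": joint torques, N m; "tool_pos": TCP position; "tcp_rot": TCP orientation; "contact_force": force on the tool from outside, world axes, zero at the start; "moment": the same for the moment, N m; "grip_width": finger opening in mm; "finger_force": force on a finger pad.
Only numpy, scipy, OpenCV 4.12 (cv2) and the standard library are available. Lean on these libraries where they do the work, as an engineer would, in place of code of your own. Each camera call takes 0.05 s, during which the arm holds its last target. There are 200 camera calls.

## Working session

There is one attempt and no reset: what is moved stays moved. The work goes in short steps, Python scripts to look and compute and a shell command to move; the robot and the scene stay as the last step left them, time stands still between calls to the robot, and variables do not carry over. Pictures are saved under pics/ and viewed, at most 10 in all, crops included, and the job is handed in when it is done.

```bash
ls; mkdir -p pics
cat > h.py <<'E'
import numpy as np, cv2
from plant import get_obs, vision, workorder
def cap(n):
    c=vision.capture(n); im=np.array(c["pixels"],np.uint8); f=im.shape[0]/2/np.tan(np.radians(c["vfov"])/2)
    c["K"]=np.array([[f,0,c["cx"]],[0,f,c["cy"]],[0,0,1]]); c["d"]=np.array(c["dist"],float); c["T"]=np.array(c["pose"],float); return c
def proj(c,P):
    P=np.atleast_2d(np.asarray(P,float)); T=np.linalg.inv(c["T"]); q=P@T[:3,:3].T+T[:3,3]; q=q*[1,-1,-1]
    return cv2.projectPoints(q,np.zeros(3),np.zeros(3),c["K"],c["d"])[0][:,0]
E
python3 - <<'E'
from h import *
import pickle
print(get_obs())
for n in ("side","top"):
    c=cap(n); pickle.dump(c,open(n+".pkl","wb")); print(n,c["T"].round(3).tolist(),c["K"].tolist(),c["d"])
    cv2.imwrite(f"pics/{n}0.png",cv2.cvtColor(c["pixels"],cv2.COLOR_RGB2BGR))
E
```

```text
pics
{'time': 0.0, 'joint_positions': array([-1.45096166e+00,  3.42727080e-01,  1.52500661e+00, -1.14135005e-05,
        1.27541286e+00, -1.45979326e-01]), 'dq': array([ 0.00155491,  0.00017518, -0.00030556, -0.00025626, -0.00138328,
        0.00122904]), 'tau': array([ 8.73246427e-04, -4.31241417e+01, -2.44219798e+01,  7.18881330e-02,
        5.59620315e-02, -1.31634051e-04]), 'tool_pos': array([ 137.8940532 , -506.14461078,  226.0463439 ]), 'tcp_rot': array([-3.14005370e+00, -2.15233787e-04,  2.65817159e-01]), 'contact_force': array([ 0.00373728,  0.15724673, -0.27155481]), 'moment': array([ 0.00313649,  0.00694028, -0.033869  ]), 'finger_force': 0.0, 'grip_width': 91.66655790124419}
side [[0.999, -0.016, 0.044, 513.02], [0.044, 0.667, -0.744, -1123.259], [-0.018, 0.745, 0.667, 900.369], [0.0, 0.0, 0.0, 1.0]] [[508.43348850017526, 0.0, 326.20227090319975], [0.0, 508.43348850017526, 204.28727488704743], [0.0, 0.0, 1.0]] [-0.00591033  0.          0.          0.          0.        ]
top [[0.015, 0.995, -0.103, 344.164], [-1.0, 0.016, 0.002, -241.913], [0.003, 0.103, 0.995, 1286.65], [0.0, 0.0, 0.0, 1.0]] [[501.30857043362374, 0.0, 322.74361706755786], [0.0, 501.30857043362374, 203.27801498067038], [0.0, 0.0, 1.0]] [-0.02530165  0.          0.          0.          0.        ]
```

View pics/side0.png

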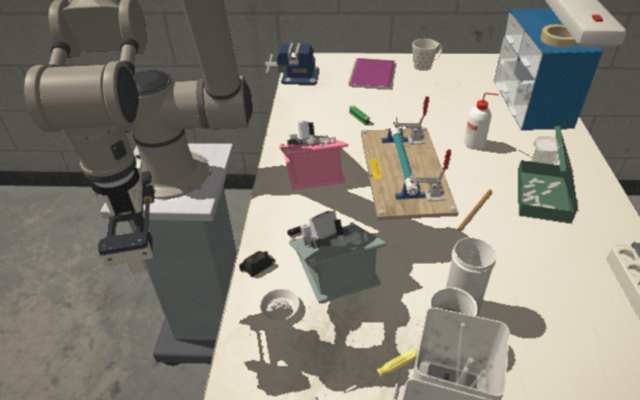

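View pics/top0.png

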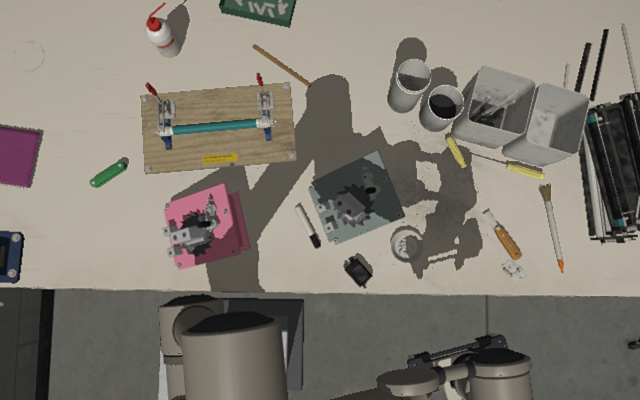

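The side view shows a grey head at (338,255) and a pink lookalike at (313,160). In the top view the grey head is at (355,197) and the pink one at (205,227). The marker is at (308,225), the hood at (357,270) and the dish at (407,243). Candidates are the grey head and the pink head; the description says grey, so I'll check it in a close crop.

Run:
```python
import cv2,numpy as np
a=cv2.imread("pics/top0.png")[145:255,290:420]; b=cv2.imread("pics/side0.png")[200:305,270:400]
a=cv2.resize(a,(650,550),interpolation=cv2.INTER_CUBIC); a=cv2.convertScaleAbs(a,alpha=1.6,beta=10)
b=cv2.resize(b,(715,577),interpolation=cv2.INTER_CUBIC);b=cv2.convertScaleAbs(b,alpha=1.5,beta=10)
cv2.imwrite("pics/a.png",a);cv2.imwrite("pics/b.png",b)
```

```text
(no output)
```

View pics/a.png

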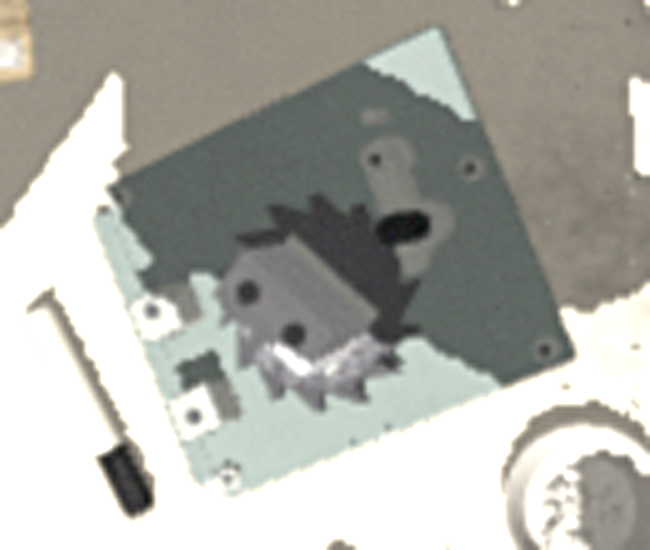

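View pics/b.png

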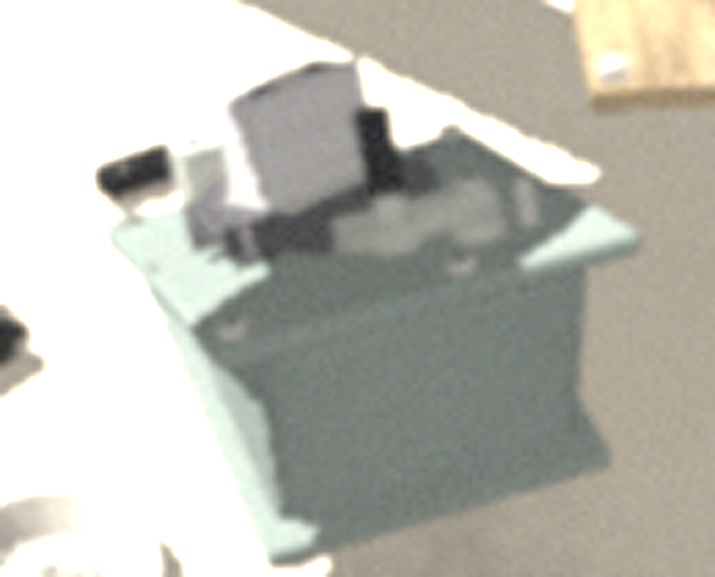

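The crops confirm the grey head. In the top view its jaws are at (320,207) and (329,228), the pivot is at (365,177) and the post top is at (371,189). In the side view the post top is at (338,220). Next I'll fit the head's pose and overlay the model.

```bash
cat > fit.py <<'E'
from h import *
import pickle
from scipy.optimize import least_squares
def Rz(a): c,s=np.cos(a),np.sin(a); return np.array([[c,-s,0],[s,c,0],[0,0,1.]])
B=np.array([[.8660254,0,-.5],[0,1,0],[.5,0,.8660254]])  # cols u,v,n
def W(p,q): # plate coords -> world
    return (np.atleast_2d(q)@B.T+[0,0,72])@Rz(p[2]).T+[p[0],p[1],0]
def post(a,n=64): # nose points right(-v) at a~0
    return [60+38*np.sin(a),50-38*np.cos(a),n]
def bar(w,n=66):
    c,s=np.cos(w),np.sin(w)
    return [[c*x-s*y,s*x+c*y,n] for x,y in((30,14),(-30,14),(-30,-14),(30,-14))]
def fitpose(top,side,obs):
    def res(p):
        r=[proj(top,W(p,[-77,27,30]))[0]-obs['jl'],proj(top,W(p,[-77,-27,30]))[0]-obs['jr'],proj(top,W(p,[60,50,20]))[0]-obs['piv'],
           proj(top,W(p,post(p[3])))[0]-obs['pt'],proj(side,W(p,post(p[3])))[0]-obs['ps']]
        return np.ravel(r)
    return least_squares(res,[480,-310,-1.1,.1])
E
cat > f1.py <<'E'
from fit import *
top=pickle.load(open("top.pkl","rb"));side=pickle.load(open("side.pkl","rb"))
o=dict(jl=(320.4,207.4),jr=(328.6,228.2),piv=(365,177),pt=(370.5,189.4),ps=(337.8,220.2))
s=fitpose(top,side,o);p=s.x;print(p,s.fun.round(1)); pickle.dump(p,open("p.pkl","wb"))
def draw(c,img,x0,y0,x1,y1,k,w):
    im=cv2.resize(cv2.imread(img)[y0:y1,x0:x1],None,fx=k,fy=k,interpolation=cv2.INTER_CUBIC);im=cv2.convertScaleAbs(im,alpha=1.5,beta=10)
    def pl(P,col):
        q=((proj(c,P)-[x0,y0]+.5)*k).astype(np.int32); cv2.polylines(im,[q.reshape(-1,1,2)],True,col,1)
    pl(W(p,bar(w)),(0,0,255)); pl(W(p,bar(w,20)),(0,128,255))
    t=np.linspace(0,6.28,30)
    pl(W(p,np.c_[53*np.cos(t),53*np.sin(t),0*t+20]),(0,255,0))
    for sg in(1,-1): pl(W(p,[[-77+a*12,sg*(26+b*11),30] for a,b in((1,1),(1,-1),(-1,-1),(-1,1))]),(255,0,0))
    for n in(64,30): pl(W(p,np.array(post(p[3],n))+np.c_[7.5*np.cos(t),7.5*np.sin(t),0*t]),(255,0,255))
    F=np.array([[-104,75,0],[92,75,0],[92,-75,0],[-104,-75,0]])@Rz(p[2]).T+[p[0],p[1],0]; pl(F,(0,255,255))
    return im
for w in(-.9,):
    a=draw(top,"pics/top0.png",300,145,410,255,5,w);b=draw(side,"pics/side0.png",280,200,395,310,5,w)
    v=np.hstack([a[:550],b[:550]]); v=cv2.resize(v,(800,int(v.shape[0]*800/v.shape[1]))); cv2.imwrite("pics/o1.png",v)
E
python3 f1.py
```

```text
[ 4.65877756e+02 -3.24804282e+02 -1.18550004e+00  4.19829151e-01] [ 0.2  0.3 -0.1 -0.   1.   0.4 -0.6  0.4  1.  -0.6]
```

View pics/o1.png

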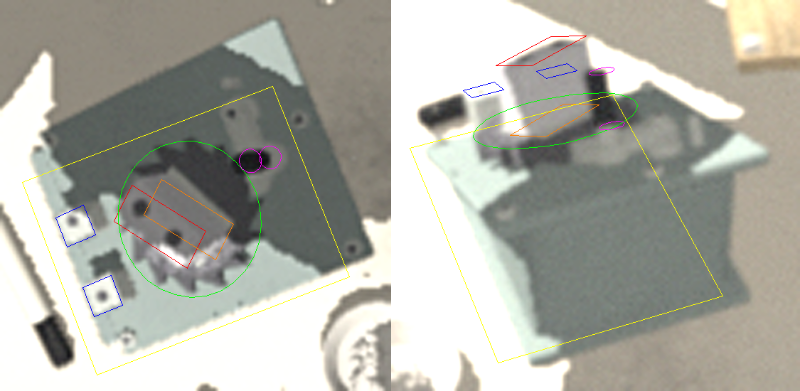

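The overlay is off because I took the sleeve's middle for its end. I'll redo the fit with the sleeve end at (367.5,190.8) and add the foot corners.

```bash
python3 - <<'E'
s=open('fit.py').read()
s=s.replace("-obs['ps']]","-obs['ps']]\n        F=lambda x:(Rz(p[2])@[x,-75,0]+[p[0],p[1],0])\n        r+=[proj(side,F(p[4]))[0]-obs['fb'],proj(side,F(p[4]-196))[0]-obs['ff']]").replace("-1.1,.1]","-1.1,.1,92]")
open('fit.py','w').write(s)
s=open('f1.py').read()
s=s.replace("(370.5,189.4)","(367.5,190.8)").replace("(337.8,220.2))","(337.8,220.2),fb=(380.5,283.6),ff=(320,301.3))").replace("o1.png","o2.png").replace("[-104,75","[p[4]-196,75").replace("[92,","[p[4],").replace("[-104,-75","[p[4]-196,-75")
open('f1.py','w').write(s)
E
python3 f1.py
```

```text
[ 4.87242276e+02 -3.21867490e+02 -5.17951369e-01 -2.19402506e-01
  1.65672465e+02] [  7.7  12.8  18.5   3.2 -18.3  -8.5 -12.5  -5.9   7.   -7.1   4.5  31.5
 -11.5 -23.3]
```

View pics/o2.png

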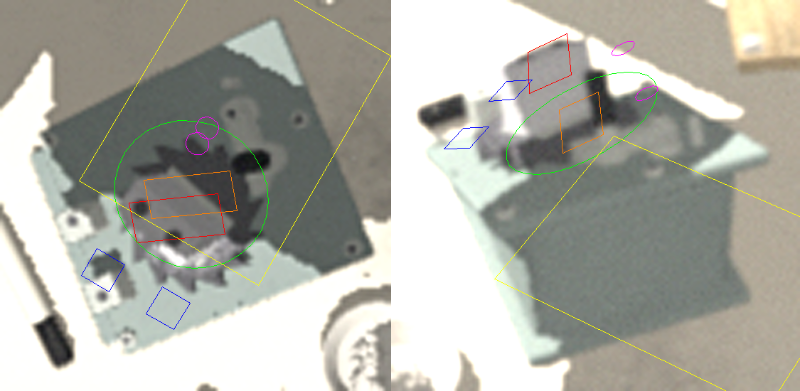

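The side camera faces the back of the head, so its two visible foot corners are the back pair. I'll correct that.

```bash
sed -i "s/F=lambda x:(Rz(p\[2\])@\[x,-75,0\]/F=lambda y:(Rz(p[2])@[p[4],y,0]/; s/F(p\[4\])/F(75)/; s/F(p\[4\]-196)/F(-75)/" fit.py; sed -i s/o2.png/o3.png/ f1.py; python3 f1.py
```

```text
[ 4.71397477e+02 -3.24377953e+02 -1.11570165e+00  1.50438167e-01
  9.97896279e+01] [ 0.2  0.5  1.4 -0.4 -1.  -2.5 -1.6 -1.2  1.5 -1.8 -2.2 -0.9 -2.8  3.7]
```

View pics/o3.png

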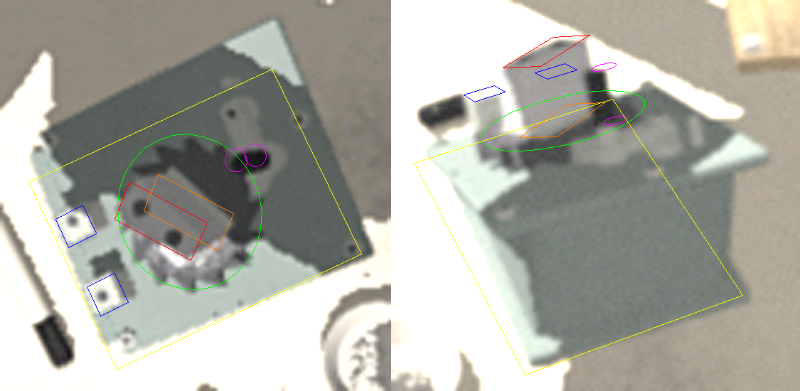

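The foot corner at image left is inconsistent with the plate edge's yaw (about -1.185), so I'll drop the foot and use the bar centre in both views instead. In the top view the bar's end holes at (339.4,203.3) and (348.6,212) put its centre at (344,207.7) and give a wheel angle of about -1.07. In the side view the bar centre is at (323.4,215).

```bash
sed -i "s/r+=\[.*/r+=[proj(top,W(p,[0,0,66]))[0]-obs['bt'],proj(side,W(p,[0,0,66]))[0]-obs['bs'],[(p[4]-92)*.1]*2]/; s/np.ravel(r)/np.concatenate(r)/" fit.py; sed -i "s/o3.png/o4.png/; s/,fb=/,bt=(343.9,207.5),bs=(323.4,214.8),fb=/; s/-\.9,/-1.07,/" f1.py; python3 f1.py
```

```text
[ 4.67759835e+02 -3.24679810e+02 -1.17245840e+00  2.38853374e-01
  9.20000000e+01] [ 0.2  0.   0.2 -0.4  0.6 -0.5  0.2  0.   0.1 -1.1  0.4  0.  -0.9 -1.
  0.   0. ]
```

View pics/o4.png

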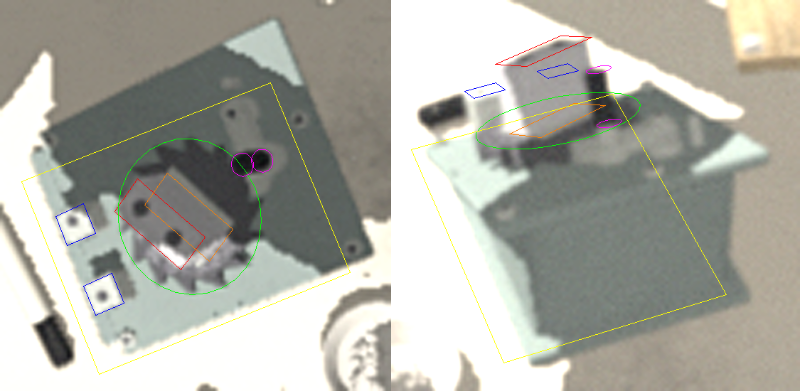

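The fit is now consistent, with residuals of 1 px or less in both views. Next is a helper that turns plate-frame targets into tool-frame moves.

```bash
cat > go.py <<'E'
from fit import *
import sys
from scipy.spatial.transform import Rotation as Ro
p=pickle.load(open("p.pkl","rb")); A=Rz(p[2])@B
def state():
    o=get_obs(); return np.array(o["tool_pos"]),Ro.from_euler('xyz',o["tcp_rot"]).as_matrix(),o
def tgt(u,v,n,beta):
    y=A@[np.cos(beta),np.sin(beta),0]; z=-A[:,2]; return W(p,[u,v,n])[0],np.c_[np.cross(y,z),y,z]
def rel(u,v,n,beta,P=None,R=None):
    if P is None: P,R,_=state()
    t,Rt=tgt(u,v,n,beta); return (R.T@(t-P)/1000).round(4).tolist(), Ro.from_matrix(R.T@Rt).as_rotvec().round(3).tolist()
def where():
    P,R,o=state(); q=(Rz(p[2]).T@(P-[p[0],p[1],0])-[0,0,72])@B; yb=A.T@R[:,1]
    print("uvn",q.round(1),"beta",np.arctan2(yb[1],yb[0]).round(3),"zerr",(A.T@R[:,2]).round(3),"F",(A.T@o["contact_force"]).round(1),"grip",o["grip_width"],o["finger_force"],"t",o["time"],"q",o["joint_positions"].round(2))
E
python3 - <<'E'
from go import *
a=p[3]; print(a,post(a),W(p,post(a)).round(),W(p,[0,0,66]).round()); where()
print(rel(*post(a,64)[:2],150,.5), rel(*post(a,64)[:2],150,.2))
E
```

```text
0.23885337368263154 [np.float64(68.99037093159518), np.float64(13.07882409087803), 64] [[ 491. -345.  162.]] [[ 455. -294.  129.]]
uvn [ 111.1 -374.5  113.8] beta -0.153 zerr [-0.501  0.    -0.865] F [-0.   0.4 -0.5] grip 91.74885314084716 0.0 t 0.1 q [-1.45  0.34  1.52 -0.    1.28 -0.15]
([0.3769, -0.1054, -0.0101], [-0.525, -0.098, -0.618]) ([0.3769, -0.1054, -0.0101], [-0.527, -0.018, -0.325])
```

```bash
python3 -m pendant '{"dp":[[0.05,-0.013,-0.03],[0.1,-0.027,-0.04],[0.15,-0.04,-0.04],[0.2,-0.055,-0.04],[0.25,-0.07,-0.03],[0.3,-0.084,-0.02],[0.34,-0.095,-0.01],[0.377,-0.105,-0.01]],"rotation":[[-0.06,-0.01,-0.07],[-0.13,-0.02,-0.15],[-0.2,-0.03,-0.23],[-0.26,-0.05,-0.31],[-0.33,-0.06,-0.39],[-0.39,-0.07,-0.46],[-0.46,-0.09,-0.54],[-0.525,-0.098,-0.618]]}' 0.045
python3 -c "
from go import *
where(); print(rel(69,13,150,.5),rel(69,13,37,.5))"
```

```text
time: 1.1
tool_pos: [475.0, -304.5, 235.4]
tcp_rot: [2.672, 0.245, 0.844]
contact_force: [0.4, -1.2, 0.1]
grip_width: 44.9
finger_force: 0.0
uvn [ 68.1  14.5 149.4] beta 0.505 zerr [ 0.002  0.    -1.   ] F [ 1.2 -0.1 -0.5] grip 44.87882865906344 0.0 t 1.1 q [-0.54  0.23  1.79 -0.46  0.74  0.41]
([-0.0018, 0.0001, -0.0006], [0.002, 0.001, 0.005]) ([-0.0017, -0.0001, 0.1124], [0.002, 0.001, 0.005])
```

```bash
python3 -m pendant '{"dp":[[-0.0017,0,0.03],[-0.0017,0,0.06],[-0.0017,0,0.09],[-0.0017,0,0.112],[-0.0017,0,0.112]],"rotation":[[0,0,0],[0,0,0],[0,0,0],[0,0,0],[0,0,0]]}'
python3 - <<'E'
from go import *
where()
for n,b in(("top",(300,130,410,240)),("side",(280,190,390,300))):
    c=cap(n); x0,y0,x1,y1=b; im=cv2.cvtColor(c["pixels"],cv2.COLOR_RGB2BGR)[y0:y1,x0:x1]
    im=cv2.convertScaleAbs(cv2.resize(im,(400,400),interpolation=cv2.INTER_CUBIC),alpha=1.5,beta=10)
    cv2.imwrite(n+"_c.png",im)
cv2.imwrite("pics/g1.png",np.hstack([cv2.imread("top_c.png"),cv2.imread("side_c.png")]))
E
```

```text
time: 1.72
tool_pos: [493.8, -359.1, 138.2]
tcp_rot: [2.675, 0.244, 0.84]
contact_force: [-0.5, -0.6, 0.5]
grip_width: 45.2
finger_force: 0.0
uvn [69.3 10.6 36.4] beta 0.501 zerr [-0.002 -0.003 -1.   ] F [ 0.6 -0.7  0.3] grip 45.19677113510664 0.0 t 1.725 q [-0.62  0.42  1.82 -0.56  0.52  0.5 ]
```

View pics/g1.png

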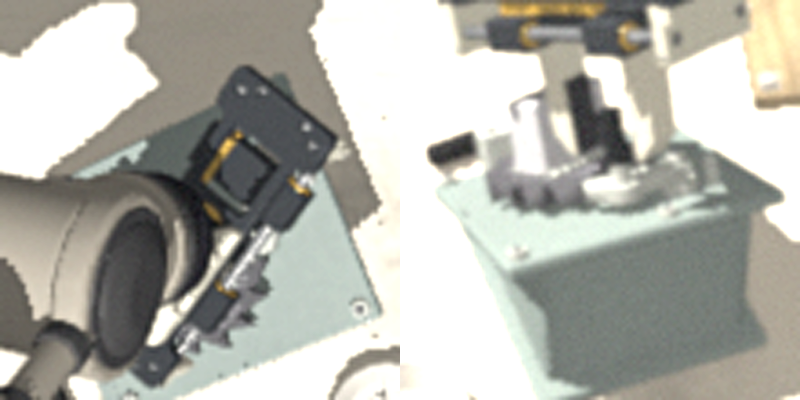

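In the side crop the black post (600,110) stands between the two fingers, which are clear of the bar. I'll close on it.

```bash
python3 -m pendant '{"dp":[[0,0,0],[0,0,0],[0,0,0],[0,0,0],[0,0,0],[0,0,0]],"rotation":[[0,0,0],[0,0,0],[0,0,0],[0,0,0],[0,0,0],[0,0,0]]}' 0.008
python3 - <<'E'
from go import *
where(); P,R,_=state()
a0=p[3]
for a in np.linspace(a0,2.55,13)[1:]:
    du,dv=np.array(post(a))[:2]-np.array(post(a0))[:2]
    print(round(a,2),(R.T@A@[du,dv,0]).round(1))
E
```

```text
time: 2.58
tool_pos: [494.7, -359.2, 140.5]
tcp_rot: [2.671, 0.243, 0.84]
contact_force: [-2.8, 2.5, 5.1]
grip_width: 14.2
finger_force: 30.0
uvn [70.8 11.4 38.2] beta 0.5 zerr [ 0.002 -0.001 -1.   ] F [-0.4 -1.6  6.1] grip 14.17654187137402 30.004514157772064 t 2.575 q [-0.61  0.42  1.82 -0.56  0.52  0.5 ]
0.43 [-1.2  7.2  0. ]
0.62 [-1.  14.5  0. ]
0.82 [ 0.6 21.6  0. ]
1.01 [ 3.5 28.3  0. ]
1.2 [ 7.7 34.3  0. ]
1.39 [12.9 39.5  0. ]
1.59 [19.  43.5  0. ]
1.78 [25.8 46.2  0. ]
1.97 [33.  47.6  0. ]
2.16 [40.3 47.7  0. ]
2.36 [47.4 46.3  0. ]
2.55 [54.2 43.6 -0. ]
```

```bash
python3 -m pendant '{"dp":[[-0.001,0.007,0],[-0.001,0.0145,0],[0.0005,0.0215,0],[0.0035,0.0285,0],[0.0075,0.0345,0],[0.0075,0.0345,0]],"rotation":[[0,0,-0.08],[0,0,-0.16],[0,0,-0.24],[0,0,-0.32],[0,0,-0.4],[0,0,-0.4]]}'
python3 - <<'E'
from go import *
where(); P,R,_=state()
for a in (1.2,1.4,1.6,1.8,2,2.2,2.4,2.55):
    print(a,rel(*post(a)[:2],38,min(.9+(a-1.2)*.5,2.)))
E
```

```text
time: 3.32
tool_pos: [523.8, -371.9, 153.6]
tcp_rot: [2.8, 0.406, 1.229]
contact_force: [-7.7, 0.1, 5.8]
grip_width: 14.1
finger_force: 30.0
uvn [97.3 33.3 38. ] beta 0.902 zerr [ 0.001 -0.003 -1.   ] F [ 0.2 -7.1  6.5] grip 14.115937276504235 30.00709444284439 t 3.325 q [-0.6   0.45  1.71 -0.51  0.59  0.04]
1.2 ([0.0033, 0.0011, 0.0], [-0.002, 0.003, 0.002])
1.4 ([0.0062, 0.0081, 0.0], [-0.002, 0.003, -0.098])
1.6 ([0.0105, 0.0144, -0.0], [-0.002, 0.003, -0.198])
1.8 ([0.0159, 0.0197, -0.0], [-0.002, 0.002, -0.298])
2 ([0.0223, 0.0238, -0.0001], [-0.003, 0.002, -0.398])
2.2 ([0.0294, 0.0265, -0.0001], [-0.003, 0.002, -0.498])
2.4 ([0.0369, 0.0278, -0.0001], [-0.003, 0.002, -0.598])
2.55 ([0.0425, 0.0278, -0.0001], [-0.003, 0.002, -0.673])
```

```bash
python3 -m pendant '{"dp":[[0.004,0.007,0],[0.0085,0.0135,0],[0.014,0.019,0],[0.0205,0.023,0],[0.0275,0.026,0],[0.035,0.027,0],[0.0385,0.027,0],[0.0385,0.027,0]],"rotation":[[0,0,-0.1],[0,0,-0.2],[0,0,-0.3],[0,0,-0.4],[0,0,-0.5],[0,0,-0.6],[0,0,-0.65],[0,0,-0.65]]}'
python3 -c "
from go import *
where()"
```

```text
time: 4.32
tool_pos: [561.5, -344.7, 147.6]
tcp_rot: [3.133, 0.527, 1.947]
contact_force: [-4.9, -4.5, 4.6]
grip_width: 14.2
finger_force: 30.0
uvn [85.3 78.7 38. ] beta 1.552 zerr [ 0.003 -0.002 -1.   ] F [ 4.2 -6.3  2.9] grip 14.2013594194105 30.00348687171936 t 4.325 q [-0.52  0.49  1.66 -0.55  0.63 -0.51]
```

```bash
python3 -m pendant '{"dp":[[0,0,0],[0,0,0],[0,0,0],[0,0,0],[0,0,-0.03],[0,0,-0.06],[0,0,-0.09],[0,0,-0.09]],"rotation":[[0,0,0],[0,0,0],[0,0,0],[0,0,0],[0,0,0],[0,0,0],[0,0,0],[0,0,0]]}' 0.06
python3 - <<'E'
from go import *
where(); print(rel(0,0,128,.5)); print(rel(0,0,36,.5)) 
c=cap("side");x0,y0,x1,y1=270,190,400,300
im=cv2.cvtColor(c["pixels"],cv2.COLOR_RGB2BGR)[y0:y1,x0:x1]
im=cv2.convertScaleAbs(cv2.resize(im,(650,550),interpolation=cv2.INTER_CUBIC),alpha=1.5,beta=10)
cv2.imwrite("pics/g2.png",im)
E
```

```text
time: 5.32
tool_pos: [545.6, -301.5, 227.2]
tcp_rot: [3.127, 0.529, 1.945]
contact_force: [-0.1, 0.1, -0.4]
grip_width: 59.8
finger_force: 0.0
uvn [ 85.2  80.7 130. ] beta 1.55 zerr [ 0.005  0.003 -1.   ] F [-0.3 -0.  -0.3] grip 59.77378862153516 0.0 t 5.325 q [-0.46  0.35  1.64 -0.48  0.79 -0.56]
([0.0835, -0.0825, 0.0013], [0.005, 0.003, 1.05])
([0.084, -0.0827, 0.0933], [0.005, 0.003, 1.05])
```

View pics/g2.png

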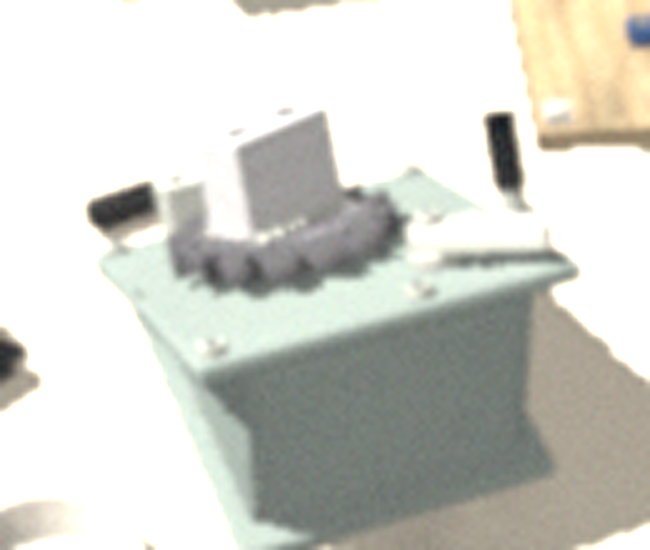

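The pawl is thrown over and rests back, with its post at crop (500,150), well clear. The near top edge of the bar runs from crop (238,150) to (325,112), so I'll get the bar angle from that.

Run:
```python
from go import *
c=pickle.load(open("side.pkl","rb"))
a=np.array([270+238.5/5,190+150/5])-.5;b=np.array([270+325/5,190+112/5])-.5
for w in np.arange(-1.3,-.6,.1):
    q=proj(c,W(p,bar(w)[:2])); print(round(w,2),q.round(1).tolist(),(q[1]-q[0]).round(1))
print(a,b,b-a)
```

```text
-1.3 [[314.5, 218.4], [336.9, 210.6]] [22.5 -7.9]
-1.2 [[315.8, 218.4], [336.6, 210.3]] [20.9 -8.1]
-1.1 [[317.1, 218.3], [336.2, 210.0]] [19.1 -8.3]
-1.0 [[318.5, 218.2], [335.6, 209.8]] [17.1 -8.4]
-0.9 [[320.0, 218.0], [334.9, 209.6]] [14.9 -8.4]
-0.8 [[321.5, 217.7], [334.1, 209.5]] [12.6 -8.3]
-0.7 [[323.0, 217.5], [333.2, 209.4]] [10.2 -8.1]
[317.2 219.5] [334.5 211.9] [17.3 -7.6]
```

```bash
python3 -m pendant '{"dp":[[0.014,-0.014,0],[0.028,-0.028,0],[0.042,-0.042,0],[0.056,-0.056,0],[0.07,-0.07,0],[0.0825,-0.0835,0.001],[0.0825,-0.0835,0.001],[0.0825,-0.0835,0.001]],"rotation":[[0,0,0.15],[0,0,0.3],[0,0,0.46],[0,0,0.62],[0,0,0.78],[0,0,0.92],[0.005,0.003,1.02],[0.005,0.003,1.02]]}' 0.06
python3 -c "
from go import *
where(); print(rel(1,-1,36,.54))"
```

```text
time: 6.38
tool_pos: [440.8, -267.0, 180.6]
tcp_rot: [2.686, 0.257, 0.869]
contact_force: [1.3, -0.5, -0.3]
grip_width: 59.8
finger_force: 0.0
uvn [ -0.8  -2.5 125.8] beta 0.531 zerr [-0.004 -0.004 -1.   ] F [ 0.6  1.  -0.7] grip 59.78113254438747 0.0 t 6.375 q [-0.5   0.22  1.97 -0.58  0.61  0.57]
([0.0005, 0.0028, 0.0898], [-0.006, 0.001, -0.009])
```

```bash
python3 -m pendant '{"dp":[[0,0.002,0.03],[0,0.002,0.06],[0,0.002,0.088],[0,0.002,0.088],[0,0.002,0.088]],"rotation":[[0,0,0],[-0.004,0,0],[-0.004,0,0],[-0.004,0,0],[-0.004,0,0]]}' && python3 -c "
from go import *
where()" && python3 -m pendant '{"dp":[[0,0,0],[0,0,0],[0,0,0],[0,0,0],[0,0,0],[0,0,0]],"rotation":[[0,0,0],[0,0,0],[0,0,0],[0,0,0],[0,0,0],[0,0,0]]}' 0.02
python3 -c "
from go import *
where()"
```

```text
time: 7.0
tool_pos: [459.4, -308.1, 106.4]
tcp_rot: [2.68, 0.257, 0.869]
contact_force: [0.2, 0.5, 0.7]
grip_width: 60.3
finger_force: 0.0
uvn [ 1.2 -1.3 39.1] beta 0.531 zerr [ 0.    -0.001 -1.   ] F [0.  0.4 0.8] grip 60.264959853978375 0.0 t 7.0 q [-0.56  0.4   1.99 -0.77  0.43  0.73]
time: 7.75
tool_pos: [457.5, -307.1, 105.3]
tcp_rot: [2.683, 0.258, 0.868]
contact_force: [-5.3, 5.8, 2.7]
grip_width: 28.2
finger_force: 29.3
uvn [-0.8 -2.6 39. ] beta 0.531 zerr [-0.003 -0.004 -1.   ] F [-5.1 -2.7  6. ] grip 28.227613368906784 29.304964542388916 t 7.75 q [-0.56  0.4   1.99 -0.77  0.43  0.74]
```

```bash
python3 -m pendant '{"dp":[[0,0,0],[0,0,0],[0,0,0],[0,0,0],[0,0,0],[0,0,0],[0,0,0],[0,0,0]],"rotation":[[0,0,-0.15],[0,0,-0.3],[0,0,-0.45],[0,0,-0.6],[0,0,-0.75],[0,0,-0.9],[0,0,-1.04],[0,0,-1.04]]}'
python3 - <<'E'
from go import *
where()
E
```

```text
time: 8.75
tool_pos: [457.6, -307.2, 105.5]
tcp_rot: [-3.137, 0.521, 1.971]
contact_force: [-5.3, 5.7, 4.3]
grip_width: 28.1
finger_force: 29.5
uvn [-0.6 -2.6 39. ] beta 1.572 zerr [-0.002 -0.004 -1.   ] F [-4.2 -2.7  7.4] grip 28.094657477746384 29.48033094406128 t 8.75 q [-0.56  0.4   1.99 -0.77  0.43 -0.31]
```

```bash
python3 -m pendant '{"dp":[[0,0,0],[0,0,0],[0,0,0],[0,0,0],[0,0,-0.03],[0,0,-0.06],[0,0,-0.1],[0,0,-0.12]],"rotation":[[0,0,0],[0,0,0],[0,0,0],[0,0,0],[0,0,0],[0,0,0],[0,0,0],[0,0,0]]}' 0.055
python3 - <<'E'
from go import *
where()
P,R,_=state(); print((R.T@(np.array([250,-480,300])-P)/1000).round(3), Ro.from_matrix(R.T@Ro.from_euler('xyz',[3.14,0,.9]).as_matrix()).as_rotvec().round(2))
E
```

```text
time: 9.75
tool_pos: [436.4, -252.4, 212.0]
tcp_rot: [3.14, 0.526, 1.968]
contact_force: [1.0, -0.9, -0.3]
grip_width: 55.0
finger_force: 0.0
uvn [  1.7  -0.8 160.6] beta 1.57 zerr [ 0.002  0.001 -1.   ] F [ 0.9  0.6 -0.8] grip 54.99613039591038 0.0 t 9.75 q [-0.47  0.16  1.95 -0.54  0.68 -0.51]
[-0.163 -0.26  -0.007] [0.28 0.47 1.04]
```

```bash
python3 -m pendant '{"dp":[[-0.02,-0.03,-0.03],[-0.04,-0.065,-0.04],[-0.06,-0.1,-0.04],[-0.085,-0.135,-0.03],[-0.11,-0.17,-0.02],[-0.13,-0.21,-0.01],[-0.163,-0.26,-0.007],[-0.163,-0.26,-0.007]],"rotation":[[0.04,0.06,0.14],[0.08,0.12,0.28],[0.12,0.18,0.4],[0.15,0.24,0.53],[0.18,0.3,0.66],[0.22,0.36,0.8],[0.25,0.42,0.92],[0.28,0.47,1.04]]}'
python3 - <<'E'
from go import *
where()
import pickle
out=[]
for n,(x0,y0,x1,y1) in(("top",(305,145,415,255)),("side",(280,190,390,300))):
    c=cap(n); im=cv2.cvtColor(c["pixels"],cv2.COLOR_RGB2BGR)[y0:y1,x0:x1]
    im=cv2.convertScaleAbs(cv2.resize(im,(400,400),interpolation=cv2.INTER_CUBIC),alpha=1.2)
    k=400/110
    def pl(P,col):
        q=((proj(c,P)-[x0,y0]+.5)*k).astype(np.int32); cv2.polylines(im,[q.reshape(-1,1,2)],True,col,1)
    if n=="top":
        for sg in(1,-1): pl(W(p,[[-77+a*12,sg*(26+b*11),30] for a,b in((1,1),(1,-1),(-1,-1),(-1,1))]),(255,0,0))
    pl(W(p,bar(0)),(0,0,255)); out.append(im)
cv2.imwrite("pics/g3.png",np.hstack(out))
E
```

```text
time: 10.75
tool_pos: [247.2, -483.6, 298.2]
tcp_rot: [3.141, 0.003, 0.894]
contact_force: [-0.0, 0.8, -0.1]
grip_width: 55.0
finger_force: 0.0
uvn [ 165.9 -265.   165.4] beta 0.558 zerr [-0.498 -0.003 -0.867] F [-0.7  0.3  0.3] grip 55.01765295313033 0.0 t 10.75 q [-1.24  0.33  1.34 -0.    1.47 -0.56]
```

View pics/g3.png

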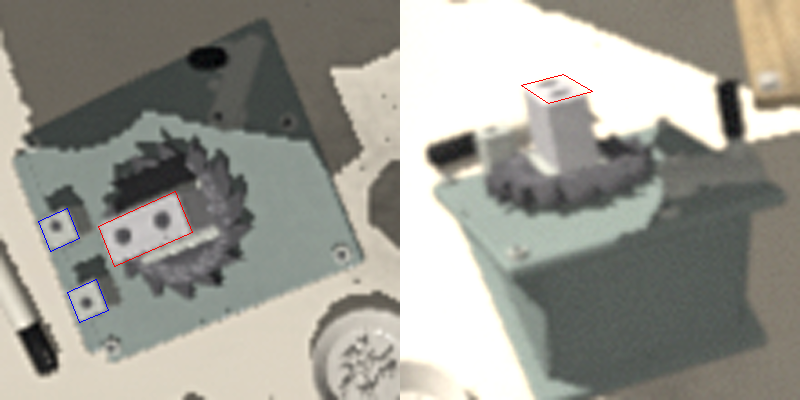

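The overlay shows the bar between the model lines and the pawl back on its stop, with nothing disturbed. My picture views are used up, so I'll check the bar angle numerically from sub-pixel hole centroids: jaw holes, bar holes and plate bolts.

```bash
cat > chk.py <<'E'
from go import *
cs=[cap("top") for _ in range(10)]; c=cs[0]
g=np.mean([cv2.cvtColor(k["pixels"],cv2.COLOR_RGB2GRAY).astype(float) for k in cs],0)
def dot(cx,cy,r=3.2):
    x,y=305+cx/3.636-.5,145+cy/3.636-.5; Y,X=np.mgrid[:400,:640]
    for _ in range(8):
        m=(X-x)**2+(Y-y)**2<=r*r; w=np.where(m,np.clip(np.percentile(g[m],60)-g,0,None),0); x,y=(w*X).sum()/w.sum(),(w*Y).sum()/w.sum()
    return np.array([x,y])
def plane(uv,n):
    q=cv2.undistortPoints(uv.reshape(1,1,2),c["K"],c["d"])[0,0]; d=c["T"][:3,:3]@[q[0],-q[1],-1]; o=c["T"][:3,3]
    N=A[:,2]; P0=W(p,[0,0,n])[0]; X=o+d*((P0-o)@N)/(d@N); return ((Rz(p[2]).T@(X-[p[0],p[1],0])-[0,0,72])@B)
pts={k:plane(dot(*v[:2]),v[2]) for k,v in dict(jl=(57,226,30),jr=(87,302,30),b1=(123,236,66),b2=(162,220,66),p1=(112,347,2),p2=(342,253,2),p3=(288,122,2)).items()}
for k,v in pts.items(): print(k,v.round(1))
d=lambda a,b:pts[b]-pts[a]
ang=lambda q:np.arctan2(q[1],q[0])
print("bar",ang(d('b1','b2')),"jaws",ang(d('jr','jl'))-np.pi/2,"bolts",ang(d('p1','p2')),ang(d('p2','p3'))-np.pi/2)
g8=g.astype(np.uint8); m=((g8>np.percentile(g8[200:218,335:352],50)-25)*255).astype(np.uint8)
E
python3 chk.py
```

```text
jl [-78.   29.5  30. ]
jr [-78.3 -26.6  30. ]
b1 [-15.8   1.5  66. ]
b2 [13.8  0.4 66. ]
p1 [-85.6 -56.4   2. ]
p2 [ 93.3 -58.5   2. ]
p3 [90.3 30.9  2. ]
bar -0.035189780553308056 jaws -0.006671858968104516 bolts -0.011624916987718552 0.03358103635859866
```

```bash
cat >> chk.py <<'E'
def edge(us,v0,half,n,pol):
    vs=np.arange(v0-half,v0+half,.25); ys=[]
    G=np.array([[u,v,n] for u in us for v in vs]); q=proj(c,W(p,G)).astype(np.float32)
    I=cv2.remap(g.astype(np.float32),q[:,0].reshape(len(us),-1),q[:,1].reshape(len(us),-1),cv2.INTER_CUBIC)
    D=np.clip(pol*np.gradient(cv2.GaussianBlur(I,(1,9),0) if 0 else I,axis=1),0,None)
    for r in D:
        k=r.argmax(); s=slice(max(0,k-8),k+9); ys.append((r[s]*vs[s]).sum()/r[s].sum())
    ys=np.array(ys); f=np.polyfit(us,ys,1); 
    for _ in range(3):
        e=abs(np.polyval(f,us)-ys); ok=e<=max(2*np.median(e),.3); f=np.polyfit(us[ok],ys[ok],1)
    return np.arctan(f[0]).round(4),f[1].round(1),np.std((np.polyval(f,us)-ys)[ok]).round(2),ok.mean().round(2)
b=np.arange(-24,24,1.)
print("bar top L",edge(b,14,6,66,-1),"bar R",edge(b,-14,6,66,1),edge(b,-14,6,66,-1))
for v0 in(-75,-70): print("plate R",edge(np.arange(-70,85,2.),v0,9,0,1),edge(np.arange(-70,85,2.),v0,9,0,-1))
print("plate L",edge(np.arange(-70,85,2.),75,9,0,-1),edge(np.arange(-70,85,2.),75,9,0,1))
E
python3 chk.py | tail -5
```

```text
bar -0.03506285564406509 jaws -0.006592409198381555 bolts -0.011852490266197472 0.03476785151374262
bar top L (np.float64(-0.0175), np.float64(14.8), np.float64(0.54), np.float64(0.94)) bar R (np.float64(-0.0121), np.float64(-13.2), np.float64(0.39), np.float64(0.71)) (np.float64(-0.0273), np.float64(-16.4), np.float64(0.24), np.float64(0.69))
plate R (np.float64(-0.0075), np.float64(-75.8), np.float64(0.5), np.float64(0.82)) (np.float64(-0.0065), np.float64(-71.3), np.float64(0.46), np.float64(0.86))
plate R (np.float64(-0.0077), np.float64(-75.9), np.float64(0.52), np.float64(0.83)) (np.float64(-0.0065), np.float64(-71.3), np.float64(0.46), np.float64(0.86))
plate L (np.float64(0.0767), np.float64(76.8), np.float64(2.16), np.float64(0.72)) (np.float64(-0.0294), np.float64(71.4), np.float64(3.4), np.float64(0.83))
```

The bar is parallel to the jaw gap within about 0.02 rad. The vision edges give roughly -0.01 relative to the head, and the tool reading gives +0.008. I'll hand in.

```bash
python3 -c "
from plant import workorder
print(workorder.close_job())"
```

```text
the job is handed in; nothing more can be done
None
```

The job is handed in: the pawl rests back on its stop, the bar is turned back to parallel with the jaw gap (within about 0.02 rad by my measurements), the gripper is clear, and the loose things were not touched; one slip: I viewed 11 pictures against the limit of 10.

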